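Press the relays of a car fuse box home in order

ROBOT

A 6-joint arm with a two-finger parallel gripper is mounted at the origin on the work surface. World frame = base frame: x ahead of the robot, y to its left, z up, the work surface at z = 0. Lengths are in m, angles in degrees, forces in N, time in s.
With the tool pointing down it reaches from about 0.3 to 0.75 m from the base axis. Payload 8.5 kg.
Tool frame: the origin (TCP) lies on the centre line of the jaws, within the pads' length; the fingertips stand 19 mm ahead of it and the grasp point (between the pads) is the TCP (env.tcp_to_tips is the z of the fingertips in the tool frame, in m); z points along the fingers, y is the line along which they close (so a half turn about z gives the same grasp; the last joint's range is limited). The gripper opens to 85 mm and grips with 20 to 120 N. Pads are 22 mm wide; open, the fingers measure 114 mm over their backs; the gripper's body (76 mm by 85 mm) begins 54 mm behind the grasp point. The pads swing forward as they close: fully open they stand 13 mm farther back than shut.
Start: joints at [63.696, 21.807, 74.336, -0, 83.858, -12.336], TCP at [0.133, 0.534, 0.25] pointing down, gripper open.
Joint ranges: [-178.18, 178.18], [-50.72, 133.34], [12.68, 142.11], [-81.47, 261.47], [9.98, 163.14], [-165.26, 165.26]. Speed limits (degrees/s): [136.94, 136.94, 180, 180, 180, 180].

INTERFACE

Orientations are given as a 3x3 rotation matrix whose columns are the frame's x, y, z axes.
In Python, from rig import env gives the robot as it stands.
- The arm moves only by the tool servo_tool, never from a script. Its argument "steps" is a list of rows, each an object of numbers: "tx", "ty", "tz": the shift along the world's x, y, z in cm; "yaw": the turn about the world's z in degrees; "claw": the finger opening in cm, from 0 to 8.54. In form: [{"tx": .., "ty": .., "tz": .., "yaw": .., "claw": ..}, ...]. A call has 1 to 20 rows; each row shifts and turns the commanded pose from where the row before left it; what a row does not reach is not made up. A row lasts 1/10 s, in which the tool goes at most 50 mm and 8.59 degrees, less where a joint would pass 70% of its speed; a pose out of reach is approached as far as the arm can. A call with a gripper value outside its range is refused whole. The fingers move at their own pace and stop on an object; "newtons" is the grip in N (left out, the last holds). Time passes only in rows, so rows that do not move let the fingers close. It gives the time, the measured TCP pose, the force, the opening and the grip force at its end, in the units of the state.
- env.observe(): the state, without advancing time (a new reading comes with each control period).
- env.get_image(name): name is "scene" or "top" or "wrist"; returns (picture, depth): 384x512x3 uint8, red, green, blue; 384x512 float32, m along the optical axis (not along the pixel's ray), 0 where there is no reading.
- env.camera_model(name): a dict with "fovy" (degrees; the focal length in pixels is half the picture's height over the tangent of half this angle, whatever the lens; pixels are square), "cx", "cy" (the principal point, pixels), "T" (4x4, takes a point from camera to world coordinates). Camera axes: x right, y down, z forward; pixel columns grow to the right and rows downward; lengths in m; the calibration is good to about 2 mm. The wrist camera is an equidistant fisheye: a pixel r from the principal point sees the ray r / f radians off the axis. A picture is of the moment at which its call begins: read the wrist's pose just before it. camera_model takes no time and is no camera call; for the wrist camera it gives the pose at the moment of the call.
- env.close_job(): hands the job in; it is judged then, once.
The state is a dict: "time_s": time; "q": joint angles; "qvel": joint speeds; "joint_efforts": joint torques, N m; "position": TCP position; "tool_rot": TCP orientation; "ft_force": force on the tool from outside, world axes, zero at the start; "wrist_torque": the same for the moment, N m; "grip_width": finger opening in m; "gripper_force": force on a finger pad.
Only numpy, scipy, OpenCV 4.12 (cv2) and the standard library are available. Lean on these libraries where they do the work, as an engineer would, in place of code of your own. Each camera call takes 0.05 s, during which the arm holds its last target. There are 200 camera calls.

TASK

On the garage bench is a car's fuse box with three relays standing a little proud of their sockets. With light pushes of the fingertips from above, press each one fully home, one after the other: first the big square one, then the round one, then the slim one. Push gently, do not pull any relay up, leave the other things on the bench where they are, and finish with the hand clear.

Things in the scene. Friction and masses are not known exactly. Their poses are not given: they have to be found in the camera images.
- fusebox: Black plastic car fuse box fixed to the bench, open on top, 230 x 215 mm and 44 mm high, with four equal square sockets (54 mm, tops 46 mm above the bench) at (+-50, +-48) mm from its middle. Origin: centre of its underside, on the bench; x and y along its sides, z up. Three sockets hold the relays and one the low fuse block; which is where changes.
- square_relay (a joint): The big square relay: grey plastic cap 44 x 44 mm, 30 mm high. Joint value in m: 0 = standing 10 mm proud of its socket, grows as it is pushed straight down, 0.010 = fully home (starts between 0 and 0.003; negative = pulled up out of the socket). It slides with about 3 N of friction, has no spring, and stays where it is left.
- square_relay_top (a point): Centre of the flat top of the square relay (86 mm above the bench at joint value 0, 76 mm when home). z points up; the relay's own axes are parallel to the fuse box's. The cap gives on a rubber seal (4 N per mm, not counted in the joint value) and springs back, so a push ends softly; a push of 6 to 15 N surely seats it.
- round_relay (a joint): The round relay: grey plastic upright cylinder, 36 mm across, 38 mm high. Joint value in m: 0 = standing 10 mm proud of its socket, grows as it is pushed straight down, 0.010 = fully home (starts between 0 and 0.003; negative = pulled up out of the socket). It slides with about 3 N of friction, has no spring, and stays where it is left.
- round_relay_top (a point): Centre of the flat top of the round relay (94 mm above the bench at joint value 0, 84 mm when home). z points up; the relay's own axes are parallel to the fuse box's. The cap gives on a rubber seal (4 N per mm, not counted in the joint value) and springs back, so a push ends softly; a push of 6 to 15 N surely seats it.
- slim_relay (a joint): The slim relay: grey plastic cap 16 mm (x) by 42 mm (y), 26 mm high. Joint value in m: 0 = standing 10 mm proud of its socket, grows as it is pushed straight down, 0.010 = fully home (starts between 0 and 0.003; negative = pulled up out of the socket). It slides with about 3 N of friction, has no spring, and stays where it is left.
- slim_relay_top (a point): Centre of the flat top of the slim relay (82 mm above the bench at joint value 0, 72 mm when home). z points up; the relay's own axes are parallel to the fuse box's. The cap gives on a rubber seal (4 N per mm, not counted in the joint value) and springs back, so a push ends softly; a push of 6 to 15 N surely seats it.
- fuse_block: Low grey fuse block in the fourth socket, 44 x 44 mm, already home and fixed, its top 63 mm above the bench, with three clear fuses on it. Origin: centre of its underside, 46 mm above the bench. Not part of the job.
- screwdriver: Loose bystander: black-handled screwdriver lying on the bench about 0.2 m to the +y side of the fuse box. Leave it.
- socket: Loose bystander: steel wrench socket, 34 mm across, 45 mm high, standing on the bench on the -y side of the fuse box. Origin: centre of its underside. Leave it.
- grease_jar: Loose bystander: white jar with black lid, 64 mm across, 62 mm high, on the bench on the -y side of the fuse box. Origin: centre of its underside. Leave it.

How it is judged (in metres and radians):
On the way, in this order (a step that is already met when the one before it is completed fails the run):
1. the square relay is home while the round and slim ones still stand proud (value of joint square_relay above 0.008 m and value of joint each of round_relay, slim_relay below 0.006 m), for 0.1 s.
2. then the round relay is home too while the slim one still stands proud (value of joint each of square_relay, round_relay above 0.008 m and value of joint slim_relay below 0.006 m), for 0.1 s.
3. then the slim relay is home as well (value of joint each of square_relay, round_relay, slim_relay above 0.008 m), for 0.1 s.
At the end, for the whole second after the job is handed in: All three relays are within 2 mm of fully home (joint values above 0.008 m), and the screwdriver, socket and jar are within 20 mm of where they stood (all of step 3 and distance of each of screwdriver, socket, grease_jar from where it was at the start of the episode below 0.02 m); the robot touches nothing.
It fails at once if a relay is pushed with anything but the fingers (contact force between the arm and square_relay above 2 N or contact force between the arm and round_relay above 2 N or contact force between the arm and slim_relay above 2 N).
It fails at once if the round or slim relay is pushed in (beyond 6 mm) before the square one is home, or the slim one before the round one is home ((value of joint square_relay below 0.007 m and value of joint any of round_relay, slim_relay above 0.006 m) or (value of joint round_relay below 0.007 m and value of joint slim_relay above 0.006 m)).
It fails at once if a relay, the fuse block or the fuse box is pushed harder than 35 N (contact force between the fingers and square_relay above 35 N or contact force between the fingers and round_relay above 35 N or contact force between the fingers and slim_relay above 35 N or contact force between the fingers and fuse_block above 35 N or contact force between the fingers and fusebox above 35 N).
It fails at once if a relay is pulled up by more than 4 mm beyond its proud position (value of joint any of square_relay, round_relay, slim_relay below -0.004 m).
It fails at once if a bystander is moved by more than 20 mm or lifted (distance of any of screwdriver, socket, grease_jar from where it was at the start of the episode above 0.02 m).
It also fails if it takes over 45 s, if anything falls off the work surface, if the arm or the gripper's body presses on something with over 40 N, if the wrist force passes 120 N, or if a joint passes its speed limit or range.

## Working session

There is one attempt and no reset: what is moved stays moved. The work goes in short steps, Python scripts to look and compute and a tool call to move; the robot and the scene stay as the last step left them, time stands still between calls to the robot, and variables do not carry over. Pictures are saved under pics/ and viewed, at most 10 in all, crops included, and the job is handed in when it is done.

Besides the shell and the picture viewer there is one more tool, called after "Emit:" in YAML: its name, and indented under it one key for each argument. servo_tool: Moves the arm, as the interface text tells. Its arguments: {"type":"object","properties":{"steps":{"type":"array"},"newtons":{"type":"number"}},"required":["steps"]}

```bash
mkdir -p pics && python3 - <<'E'
from rig import env
import cv2,numpy as np
s=env.observe();print(s['time_s'],s['position'],s['tool_rot'],s['grip_width'],env.tcp_to_tips)
for n in('top','scene'):
    im,d=env.get_image(n);cv2.imwrite(f'pics/{n}0.png',im[...,::-1]);np.save(f'pics/{n}0.npy',d)
    print(n,env.camera_model(n),(d>0).mean())
E
```

```text
0.0 [0.13263203 0.53349061 0.24970328] [[-9.70437921e-01  2.41349955e-01 -6.63448183e-04]
 [ 2.41350652e-01  9.70437062e-01 -1.33093934e-03]
 [ 3.22612556e-04 -1.45171765e-03 -9.99998894e-01]] 0.08561973600512274 0.019
top {'fovy': 45.91818969349333, 'cx': 254.99157929246064, 'cy': 188.00599345208988, 'T': array([[ 0.01965212, -0.9879288 ,  0.15365699,  0.45957038],
       [-0.99969129, -0.01707953,  0.01804472,  0.02085937],
       [-0.01520251, -0.15396418, -0.98795947,  1.06527302],
       [ 0.        ,  0.        ,  0.        ,  1.        ]])} 0.9959716796875
scene {'fovy': 57.01504391700677, 'cx': 254.73012204304305, 'cy': 190.0015237418724, 'T': array([[-0.3590315 ,  0.50353774, -0.78584103,  1.28122189],
       [ 0.93321055,  0.20688789, -0.29379495,  0.28216531],
       [ 0.01464415, -0.83883678, -0.544186  ,  0.51901528],
       [ 0.        ,  0.        ,  0.        ,  1.        ]])} 0.9960835774739584
```

View pics/top0.png

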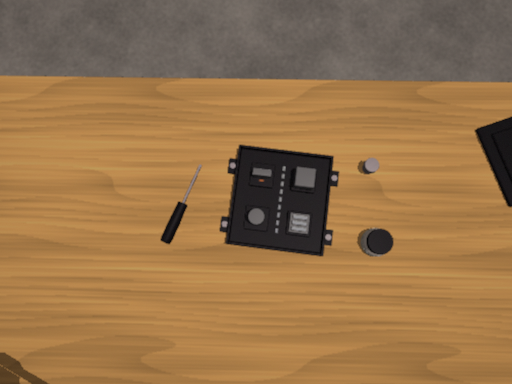

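View pics/scene0.png

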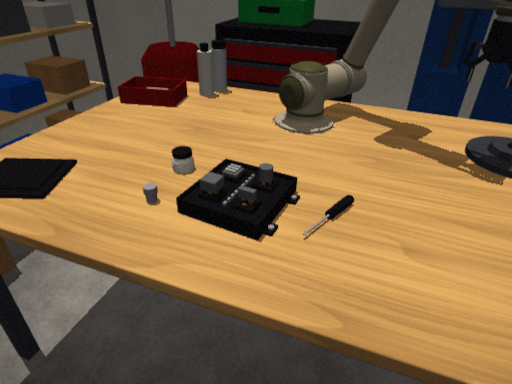

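The top view shows the box around (280,200). The square relay is at (305,178), the round one at (257,216), the slim one at (262,173) and the fuse block at (299,222). The screwdriver is on the left, the socket and jar on the right. Next I'll locate the caps and the box's rotation.

```bash
cat > h.py <<'E'
import numpy as np,cv2
def rays(M,px,h=384):
    f=h/2/np.tan(np.radians(M['fovy']/2));px=np.atleast_2d(px).astype(float)
    return np.c_[(px[:,0]-M['cx'])/f,(px[:,1]-M['cy'])/f,np.ones(len(px))]@M['T'][:3,:3].T
def plane(M,px,z):
    r=rays(M,px);o=M['T'][:3,3];return o+r*((z-o[2])/r[:,2])[:,None]
E
python3 - <<'E'
from rig import env
from h import *
M=env.camera_model('top');im=cv2.imread('pics/top0.png');d=np.load('pics/top0.npy')
v,u=np.mgrid[:384,:512]
P=(rays(M,np.c_[u.ravel(),v.ravel()])*d.ravel()[:,None]+M['T'][:3,3]).reshape(384,512,3)
print('bench z',np.median(P[270:300,200:350,2]),P[270:300,200:350,2].std())
hsv=cv2.cvtColor(im,cv2.COLOR_BGR2HSV)
dark=((hsv[...,2]<60)|(hsv[...,1]<60)).astype(np.uint8);dark[:135]=0;dark[270:]=0;dark[:,:205]=0;dark[:,350:]=0
dark=cv2.morphologyEx(dark,cv2.MORPH_OPEN,np.ones((21,21)))
c=max(cv2.findContours(dark,0,2)[0],key=cv2.contourArea)[:,0]
Q=plane(M,c,.044)[:,:2]
(bc,sz,a)=cv2.minAreaRect((Q*1000).astype(np.float32));print('box',bc,sz,a)
for n,(x,y),z in(('sq',(305,178),.0845),('rd',(257,216),.0925),('sl',(262,173),.0805),('fb',(299,222),.063)):
    w=np.zeros((384,512),bool);w[y-16:y+17,x-16:x+17]=1
    zz=P[...,2];top=np.percentile(zz[w],98)
    m=w&(zz>top-.006)
    g=w&(hsv[...,1]<70)&(hsv[...,2]>70)
    for k,mm in(('depth',m),('grey',g)):
        lab=cv2.connectedComponentsWithStats(mm.astype(np.uint8));i=1+np.argmax(lab[2][1:,4])
        pix=np.argwhere(lab[1]==i)[:,::-1]
        q=plane(M,pix,z)[:,:2]*1000
        print(n,k,len(pix),'ztop',top.round(4),np.median(zz[lab[1]==i]).round(4),'cen',q.mean(0).round(1),cv2.minAreaRect(q.astype(np.float32)), lab[2][i])
big=cv2.resize(im[140:262,215:345],None,fx=5,fy=4.9,interpolation=cv2.INTER_CUBIC);cv2.imwrite('pics/crop.png',cv2.convertScaleAbs(big,alpha=1.6))
E
```

```text
bench z -0.0011940525830808069 0.0654552724818834
box (594.2662963867188, -16.478652954101562) (225.22146606445312, 227.8441619873047) 83.81547546386719
sq depth 376 ztop 0.0868 0.084 cen [637.8 -69.3] ((637.7057495117188, -69.16759490966797), (43.559085845947266, 43.497005462646484), 83.75254821777344) [294 167  22  22 376]
sq grey 359 ztop 0.0868 0.0839 cen [639.2 -70.5] ((639.2156372070312, -70.5503921508789), (41.62232208251953, 41.84617614746094), 83.74766540527344) [295 167  21  21 359]
rd depth 206 ztop 0.0935 0.0909 cen [548.9  36.6] ((548.8971557617188, 36.327545166015625), (32.346351623535156, 32.30915832519531), 1.0599294900894165) [248 209  16  16 206]
rd grey 210 ztop 0.0935 0.0907 cen [550.1  35.2] ((550.0044555664062, 35.258460998535156), (33.548309326171875, 33.51573944091797), 46.126583099365234) [248 208  17  17 210]
sl depth 139 ztop 0.0821 0.0804 cen [648.2  26.1] ((648.34033203125, 26.05388832092285), (41.17476272583008, 17.02025604248047), 83.72705078125) [252 168  19  10 139]
sl grey 129 ztop 0.0821 0.0804 cen [649.7  24.6] ((649.6836547851562, 24.265626907348633), (40.628448486328125, 15.62881851196289), 83.7226791381836) [253 168  19   9 129]
fb depth 110 ztop 0.0639 0.0617 cen [545.5 -59.4] ((545.6450805664062, -59.54209899902344), (22.206045150756836, 30.938146591186523), 0.40665575861930847) [292 215  15  11 110]
fb grey 386 ztop 0.0639 0.0568 cen [539.3 -59.5] ((539.2937622070312, -59.3619270324707), (43.331825256347656, 43.392799377441406), 84.13922882080078) [289 213  21  21 386]
```

View pics/crop.png

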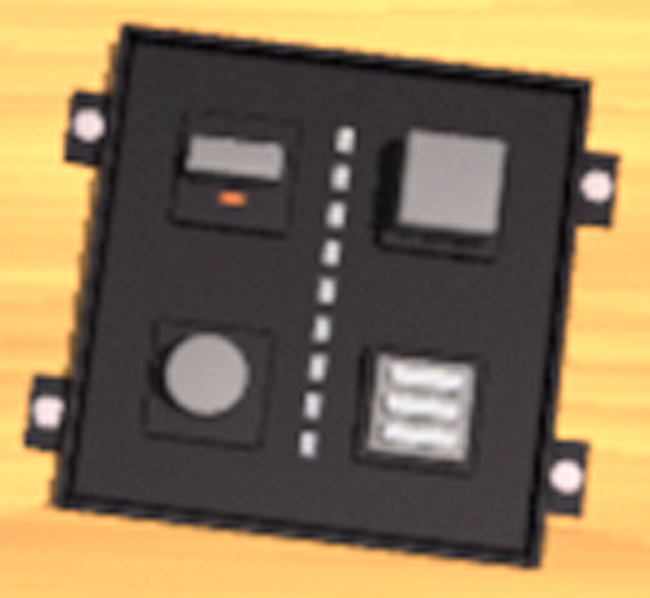

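The crop confirms the layout, and the box is turned about -6.3°. In mm, the square relay is at about (638.5,-70), the round one at (549.5,36) and the slim one at (649,25). I'll go over the square relay with the fingers shut.

Emit:
servo_tool:
  steps:
    - {"tx":1.5,"ty":-1.8,"yaw":0.4,"claw":0}
    - {"tx":2.5,"ty":-3.0,"yaw":0.4,"claw":0}
    - {"tx":2.6,"ty":-3.1,"yaw":0.4,"claw":0}
    - {"tx":2.6,"ty":-3.1,"yaw":0.4,"claw":0}
    - {"tx":2.6,"ty":-3.1,"yaw":0.4,"claw":0}
    - {"tx":2.6,"ty":-3.1,"yaw":0.4,"claw":0}
    - {"tx":2.6,"ty":-3.1,"yaw":0.4,"claw":0}
    - {"tx":2.6,"ty":-3.1,"yaw":0.4,"claw":0}
    - {"tx":2.6,"ty":-3.1,"yaw":0.4,"claw":0}
    - {"tx":2.6,"ty":-3.1,"yaw":0.4,"claw":0}
    - {"tx":2.6,"ty":-3.1,"yaw":0.4,"claw":0}
    - {"tx":2.6,"ty":-3.1,"yaw":0.4,"claw":0}
    - {"tx":2.6,"ty":-3.1,"yaw":0.4,"claw":0}
    - {"tx":2.6,"ty":-3.1,"yaw":0.4,"claw":0}
    - {"tx":2.6,"ty":-3.1,"yaw":0.4,"claw":0}
    - {"tx":2.6,"ty":-3.1,"yaw":0.4,"claw":0}
    - {"tx":2.6,"ty":-3.1,"yaw":0.4,"claw":0}
    - {"tx":2.6,"ty":-3.1,"yaw":0.4,"claw":0}
    - {"tx":2.6,"ty":-3.1,"yaw":0.4,"claw":0}
    - {"claw":0}
  newtons: 20

```text
invalid input at $.steps[0]: expected keys tx, ty, tz, yaw, claw
```

Emit:
servo_tool:
  steps:
    - {"tx":1.5,"ty":-1.8,"tz":0,"yaw":0.4,"claw":0}
    - {"tx":2.5,"ty":-3.0,"tz":0,"yaw":0.4,"claw":0}
    - {"tx":2.6,"ty":-3.1,"tz":0,"yaw":0.4,"claw":0}
    - {"tx":2.6,"ty":-3.1,"tz":0,"yaw":0.4,"claw":0}
    - {"tx":2.6,"ty":-3.1,"tz":0,"yaw":0.4,"claw":0}
    - {"tx":2.6,"ty":-3.1,"tz":0,"yaw":0.4,"claw":0}
    - {"tx":2.6,"ty":-3.1,"tz":0,"yaw":0.4,"claw":0}
    - {"tx":2.6,"ty":-3.1,"tz":0,"yaw":0.4,"claw":0}
    - {"tx":2.6,"ty":-3.1,"tz":0,"yaw":0.4,"claw":0}
    - {"tx":2.6,"ty":-3.1,"tz":0,"yaw":0.4,"claw":0}
    - {"tx":2.6,"ty":-3.1,"tz":0,"yaw":0.4,"claw":0}
    - {"tx":2.6,"ty":-3.1,"tz":0,"yaw":0.4,"claw":0}
    - {"tx":2.6,"ty":-3.1,"tz":0,"yaw":0.4,"claw":0}
    - {"tx":2.6,"ty":-3.1,"tz":0,"yaw":0.4,"claw":0}
    - {"tx":2.6,"ty":-3.1,"tz":0,"yaw":0.4,"claw":0}
    - {"tx":2.6,"ty":-3.1,"tz":0,"yaw":0.4,"claw":0}
    - {"tx":2.6,"ty":-3.1,"tz":0,"yaw":0.4,"claw":0}
    - {"tx":2.6,"ty":-3.1,"tz":0,"yaw":0.4,"claw":0}
    - {"tx":2.6,"ty":-3.1,"tz":0,"yaw":0.4,"claw":0}
    - {"tx":0,"ty":0,"tz":0,"yaw":0,"claw":0}
  newtons: 20

```text
time_s: 2.1
position: [0.6166, -0.0451, 0.2486]
tool_rot: [[-0.993, 0.115, -0.001], [0.115, 0.993, -0.0], [0.001, -0.001, -1.0]]
ft_force: [-1.6, 1.3, 0.8]
grip_width: 0.0003
gripper_force: 0.0
```

Emit:
servo_tool:
  steps:
    - {"tx":1.2,"ty":-1.3,"tz":-0.5,"yaw":0,"claw":0}
    - {"tx":1.0,"ty":-1.2,"tz":-1.5,"yaw":0,"claw":0}
    - {"tx":0,"ty":0,"tz":-2.5,"yaw":0,"claw":0}
    - {"tx":0,"ty":0,"tz":-2.5,"yaw":0,"claw":0}
    - {"tx":0,"ty":0,"tz":-2,"yaw":0,"claw":0}
    - {"tx":0,"ty":0,"tz":-1,"yaw":0,"claw":0}
    - {"tx":0,"ty":0,"tz":0,"yaw":0,"claw":0}
    - {"tx":0,"ty":0,"tz":0,"yaw":0,"claw":0}

```text
time_s: 2.9
position: [0.637, -0.0663, 0.1509]
tool_rot: [[-0.994, 0.111, 0.001], [0.111, 0.994, -0.0], [-0.001, -0.0, -1.0]]
ft_force: [0.6, 0.4, 0.5]
grip_width: 0.0004
gripper_force: 0.0
```

```bash
python3 - <<'E'
from rig import env
import cv2
im,d=env.get_image('wrist');cv2.imwrite('pics/w1.png',im[...,::-1]);s=env.observe();print(s['time_s'],s['position'],s['ft_force'])
E
```

```text
2.95 [ 0.63718366 -0.06635229  0.15132187] [-0.16444126  0.27166206  0.60948802]
```

View pics/w1.png

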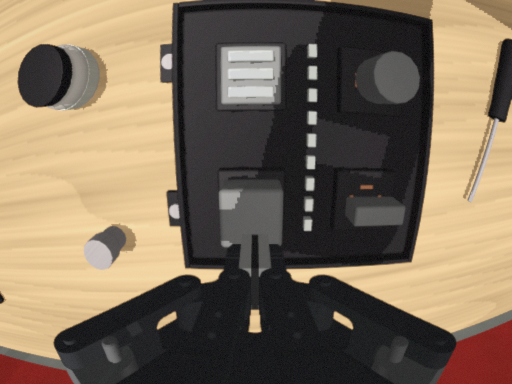

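The wrist view shows the shut fingertips at (255,240), over the near part of the square cap (220–283, 180–247). I'll check this by projecting my estimated cap corners.

```bash
cat >> h.py <<'E'
def fproj(M,X):
    X=np.atleast_2d(X);f=192/np.tan(np.radians(M['fovy']/2));p=(X-M['T'][:3,3])@M['T'][:3,:3]
    r=np.hypot(p[:,0],p[:,1]);t=np.arctan2(r,p[:,2]);return np.c_[M['cx']+f*t*p[:,0]/r,M['cy']+f*t*p[:,1]/r]
E
python3 - <<'E'
from rig import env
from h import *
M=env.camera_model('wrist');a=np.radians(-6.3);R=np.array([[np.cos(a),-np.sin(a)],[np.sin(a),np.cos(a)]])
im=cv2.imread('pics/w1.png')
def draw(c,hx,hy,z,col):
    q=np.array([[hx,hy],[hx,-hy],[-hx,-hy],[-hx,hy]])@R.T+c
    p=fproj(M,np.c_[q,np.full(4,z)]);cv2.polylines(im,[np.round(p*8).astype(int)],True,col,1,cv2.LINE_AA,3);print(p.round(0).tolist())
draw((.6385,-.070),.022,.022,.085,(0,0,255))
draw((.5495,.036),.018,.018,.0925,(0,255,0))
draw((.649,.0253),.008,.021,.0805,(0,255,255))
draw((.6372,-.0664),.011,.0145,.1323,(255,255,0))
cv2.imwrite('pics/w1b.png',cv2.resize(im[20:310,150:450],None,fx=2,fy=2))
E
```

```text
[[280.0, 249.0], [219.0, 249.0], [216.0, 190.0], [282.0, 190.0]]
[[418.0, 107.0], [371.0, 102.0], [371.0, 47.0], [419.0, 55.0]]
[[401.0, 226.0], [351.0, 227.0], [354.0, 207.0], [404.0, 206.0]]
[[280.0, 268.0], [228.0, 268.0], [226.0, 232.0], [282.0, 232.0]]
```

View pics/w1b.png

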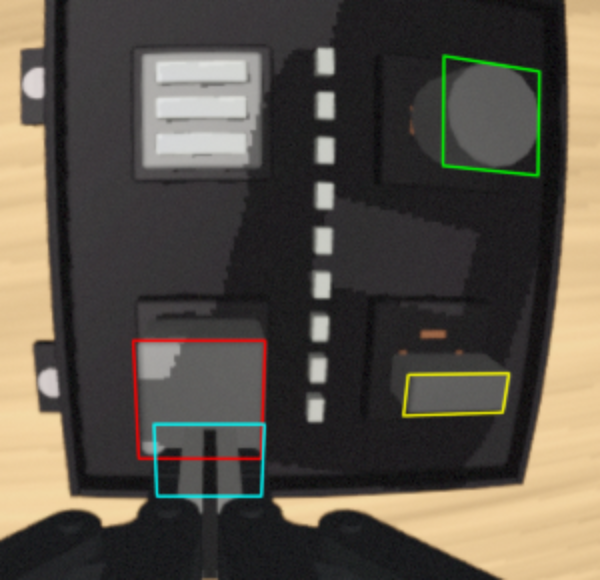

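The projected outlines match the image to about 2 mm. I'll centre on the cap and descend to just above it.

Emit:
servo_tool:
  steps:
    - {"tx":0.15,"ty":-0.35,"tz":-0.5,"yaw":0,"claw":0}
    - {"tx":0,"ty":0,"tz":-1,"yaw":0,"claw":0}
    - {"tx":0,"ty":0,"tz":-1,"yaw":0,"claw":0}
    - {"tx":0,"ty":0,"tz":-0.8,"yaw":0,"claw":0}
    - {"tx":0,"ty":0,"tz":-0.5,"yaw":0,"claw":0}
    - {"tx":0,"ty":0,"tz":-0.2,"yaw":0,"claw":0}
    - {"tx":0,"ty":0,"tz":0,"yaw":0,"claw":0}
    - {"tx":0,"ty":0,"tz":0,"yaw":0,"claw":0}

```text
time_s: 3.75
position: [0.6384, -0.0698, 0.1106]
tool_rot: [[-0.994, 0.111, 0.001], [0.111, 0.994, -0.0], [-0.001, -0.0, -1.0]]
ft_force: [-0.2, 0.0, 0.4]
grip_width: 0.0001
gripper_force: 0.0
```

Emit:
servo_tool:
  steps:
    - {"tx":0,"ty":0,"tz":-0.2,"yaw":0,"claw":0}
    - {"tx":0,"ty":0,"tz":-0.2,"yaw":0,"claw":0}
    - {"tx":0,"ty":0,"tz":-0.2,"yaw":0,"claw":0}
    - {"tx":0,"ty":0,"tz":-0.2,"yaw":0,"claw":0}
    - {"tx":0,"ty":0,"tz":0,"yaw":0,"claw":0}
    - {"tx":0,"ty":0,"tz":0,"yaw":0,"claw":0}

```text
time_s: 4.35
position: [0.6383, -0.0698, 0.1024]
tool_rot: [[-0.994, 0.111, 0.0], [0.111, 0.994, -0.0], [-0.0, -0.0, -1.0]]
ft_force: [-0.7, 0.6, 1.1]
grip_width: -0.0002
gripper_force: 0.6
```

Emit:
servo_tool:
  steps:
    - {"tx":0,"ty":0,"tz":-0.2,"yaw":0,"claw":0}
    - {"tx":0,"ty":0,"tz":-0.2,"yaw":0,"claw":0}
    - {"tx":0,"ty":0,"tz":-0.2,"yaw":0,"claw":0}
    - {"tx":0,"ty":0,"tz":-0.1,"yaw":0,"claw":0}
    - {"tx":0,"ty":0,"tz":0,"yaw":0,"claw":0}
    - {"tx":0,"ty":0,"tz":0,"yaw":0,"claw":0}

```text
time_s: 4.95
position: [0.6383, -0.0698, 0.0952]
tool_rot: [[-0.994, 0.111, -0.0], [0.111, 0.994, 0.0], [0.0, 0.0, -1.0]]
ft_force: [0.3, 0.4, 1.1]
grip_width: 0.0
gripper_force: 0.7
```

Emit:
servo_tool:
  steps:
    - {"tx":0,"ty":0,"tz":-0.15,"yaw":0,"claw":0}
    - {"tx":0,"ty":0,"tz":-0.1,"yaw":0,"claw":0}
    - {"tx":0,"ty":0,"tz":0,"yaw":0,"claw":0}

```text
time_s: 5.25
position: [0.6383, -0.0698, 0.0933]
tool_rot: [[-0.994, 0.111, 0.001], [0.111, 0.994, -0.0], [-0.001, -0.0, -1.0]]
ft_force: [-2.2, -0.1, 5.8]
grip_width: -0.0001
gripper_force: 3.3
```

Emit:
servo_tool:
  steps:
    - {"tx":0,"ty":0,"tz":-0.1,"yaw":0,"claw":0}
    - {"tx":0,"ty":0,"tz":0,"yaw":0,"claw":0}
    - {"tx":0,"ty":0,"tz":0,"yaw":0,"claw":0}

```text
time_s: 5.55
position: [0.6384, -0.0698, 0.0928]
tool_rot: [[-0.994, 0.111, 0.001], [0.111, 0.994, -0.0], [-0.001, -0.0, -1.0]]
ft_force: [-2.5, 0.6, 8.6]
grip_width: 0.0
gripper_force: 4.4
```

Emit:
servo_tool:
  steps:
    - {"tx":0,"ty":0,"tz":-0.1,"yaw":0,"claw":0}
    - {"tx":0,"ty":0,"tz":0,"yaw":0,"claw":0}
    - {"tx":0,"ty":0,"tz":0,"yaw":0,"claw":0}

```text
time_s: 5.85
position: [0.6384, -0.0698, 0.0921]
tool_rot: [[-0.994, 0.111, 0.001], [0.111, 0.994, -0.0], [-0.001, -0.0, -1.0]]
ft_force: [-3.4, 1.5, 10.8]
grip_width: 0.0002
gripper_force: 5.6
```

The force rises at about 4 N/mm and reaches 10.8 N, so the square relay is seated. I'll lift and go to the round one.

Emit:
servo_tool:
  steps:
    - {"tx":0,"ty":0,"tz":0.5,"yaw":0,"claw":0}
    - {"tx":0,"ty":0,"tz":1.5,"yaw":0,"claw":0}
    - {"tx":0,"ty":0,"tz":2,"yaw":0,"claw":0}
    - {"tx":-0.5,"ty":0.6,"tz":1.5,"yaw":0,"claw":0}
    - {"tx":-1.6,"ty":1.9,"tz":0.5,"yaw":0,"claw":0}
    - {"tx":-2.2,"ty":2.6,"tz":0,"yaw":0,"claw":0}
    - {"tx":-2.2,"ty":2.6,"tz":0,"yaw":0,"claw":0}
    - {"tx":-1.6,"ty":1.9,"tz":0,"yaw":0,"claw":0}
    - {"tx":-0.8,"ty":1.0,"tz":0,"yaw":0,"claw":0}
    - {"tx":0,"ty":0,"tz":-1.0,"yaw":0,"claw":0}
    - {"tx":0,"ty":0,"tz":-1.2,"yaw":0,"claw":0}
    - {"tx":0,"ty":0,"tz":-0.6,"yaw":0,"claw":0}
    - {"tx":0,"ty":0,"tz":0,"yaw":0,"claw":0}
    - {"tx":0,"ty":0,"tz":0,"yaw":0,"claw":0}

```text
time_s: 7.25
position: [0.5496, 0.0357, 0.1224]
tool_rot: [[-0.994, 0.112, -0.0], [0.112, 0.994, 0.0], [0.0, -0.0, -1.0]]
ft_force: [0.5, 0.9, -0.1]
grip_width: -0.0002
gripper_force: 0.0
```

```bash
python3 - <<'E'
from rig import env
from h import *
im,d=env.get_image('top');cv2.imwrite('pics/top1.png',im[...,::-1]);s=env.observe();print(s['time_s'],s['position'],s['ft_force'])
M=env.camera_model('top');d0=np.load('pics/top0.npy')
for n,(x,y) in(('sq',(305,178)),('sl',(262,173))):
    print(n,[np.median((dd[y-3:y+3,x-5:x+6])).round(4) for dd in (d0,d)])
im,d=env.get_image('wrist');M=env.camera_model('wrist')
p=fproj(M,[[.5495,.036,.0925],[*s['position'][:2],s['position'][2]-.019]]);print(p)
im=im[...,::-1].copy()
for q,c in zip(p,((0,0,255),(0,255,0))):cv2.circle(im,tuple(int(i) for i in q),3,c,-1)
cv2.imwrite('pics/w2.png',im)
E
```

```text
7.3 [0.54962866 0.03578015 0.12276555] [ 0.04032223 -0.43865449  0.10485891]
sq [np.float32(0.9951), np.float32(1.004)]
sl [np.float32(1.002), np.float32(1.0018)]
[[254.41539475 240.94842684]
 [254.02999514 250.2483037 ]]
```

View pics/w2.png

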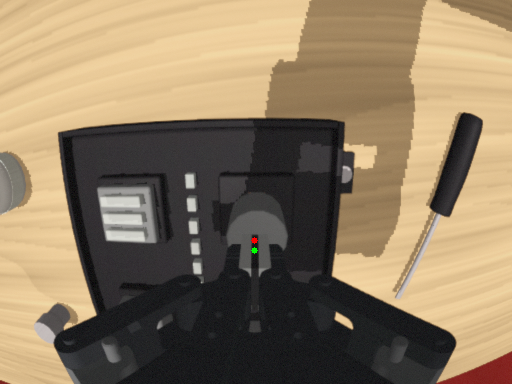

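The square cap sits 9 mm lower and the slim one is unchanged. The fingertips at (254,250) are centred over the round cap, so I'll press it.

Emit:
servo_tool:
  steps:
    - {"tx":0,"ty":0,"tz":-0.3,"yaw":0,"claw":0}
    - {"tx":0,"ty":0,"tz":-0.3,"yaw":0,"claw":0}
    - {"tx":0,"ty":0,"tz":-0.3,"yaw":0,"claw":0}
    - {"tx":0,"ty":0,"tz":-0.2,"yaw":0,"claw":0}
    - {"tx":0,"ty":0,"tz":-0.2,"yaw":0,"claw":0}
    - {"tx":0,"ty":0,"tz":-0.2,"yaw":0,"claw":0}
    - {"tx":0,"ty":0,"tz":-0.2,"yaw":0,"claw":0}
    - {"tx":0,"ty":0,"tz":-0.2,"yaw":0,"claw":0}
    - {"tx":0,"ty":0,"tz":-0.1,"yaw":0,"claw":0}
    - {"tx":0,"ty":0,"tz":0,"yaw":0,"claw":0}
    - {"tx":0,"ty":0,"tz":0,"yaw":0,"claw":0}

```text
time_s: 8.45
position: [0.5492, 0.0362, 0.1028]
tool_rot: [[-0.994, 0.111, -0.0], [0.111, 0.994, 0.0], [0.0, 0.0, -1.0]]
ft_force: [-0.3, -0.4, 1.0]
grip_width: -0.0004
gripper_force: 0.7
```

Emit:
servo_tool:
  steps:
    - {"tx":0,"ty":0,"tz":-0.15,"yaw":0,"claw":0}
    - {"tx":0,"ty":0,"tz":-0.1,"yaw":0,"claw":0}
    - {"tx":0,"ty":0,"tz":0,"yaw":0,"claw":0}
    - {"tx":0,"ty":0,"tz":0,"yaw":0,"claw":0}

```text
time_s: 8.85
position: [0.5493, 0.0362, 0.1009]
tool_rot: [[-0.994, 0.111, 0.001], [0.111, 0.994, -0.0], [-0.001, -0.0, -1.0]]
ft_force: [-3.3, -0.4, 7.5]
grip_width: 0.0
gripper_force: 4.0
```

Emit:
servo_tool:
  steps:
    - {"tx":0,"ty":0,"tz":-0.15,"yaw":0,"claw":0}
    - {"tx":0,"ty":0,"tz":0,"yaw":0,"claw":0}
    - {"tx":0,"ty":0,"tz":0,"yaw":0,"claw":0}

```text
time_s: 9.15
position: [0.5494, 0.0362, 0.0999]
tool_rot: [[-0.994, 0.111, 0.001], [0.111, 0.994, -0.0], [-0.001, -0.0, -1.0]]
ft_force: [-5.0, 1.1, 12.4]
grip_width: 0.0002
gripper_force: 6.0
```

The round relay is seated at 12 N. Next is the slim one.

Emit:
servo_tool:
  steps:
    - {"tx":0,"ty":0,"tz":0.5,"yaw":0,"claw":0}
    - {"tx":0,"ty":0,"tz":1.5,"yaw":0,"claw":0}
    - {"tx":0,"ty":0,"tz":1.5,"yaw":0,"claw":0}
    - {"tx":0.5,"ty":0,"tz":0.8,"yaw":0,"claw":0}
    - {"tx":1.5,"ty":-0.2,"tz":0,"yaw":0,"claw":0}
    - {"tx":2.5,"ty":-0.3,"tz":0,"yaw":0,"claw":0}
    - {"tx":2.5,"ty":-0.3,"tz":0,"yaw":0,"claw":0}
    - {"tx":2.0,"ty":-0.2,"tz":0,"yaw":0,"claw":0}
    - {"tx":1.0,"ty":-0.1,"tz":-0.5,"yaw":0,"claw":0}
    - {"tx":0,"ty":0,"tz":-1.0,"yaw":0,"claw":0}
    - {"tx":0,"ty":0,"tz":-1.0,"yaw":0,"claw":0}
    - {"tx":0,"ty":0,"tz":-0.5,"yaw":0,"claw":0}
    - {"tx":0,"ty":0,"tz":0,"yaw":0,"claw":0}
    - {"tx":0,"ty":0,"tz":0,"yaw":0,"claw":0}

```text
time_s: 10.55
position: [0.649, 0.0253, 0.1121]
tool_rot: [[-0.994, 0.111, 0.0], [0.111, 0.994, -0.0], [-0.0, -0.0, -1.0]]
ft_force: [-0.5, -0.7, 0.3]
grip_width: 0.0002
gripper_force: 0.0
```

```bash
python3 - <<'E'
from rig import env
from h import *
im,d=env.get_image('scene');s=env.observe();print(s['time_s'],s['position'],s['ft_force'])
M=env.camera_model('scene');d0=np.load('pics/scene0.npy')
c=fproj  # unused for pinhole
f=192/np.tan(np.radians(M['fovy']/2))
for n,X in(('rd',[.5495,.036,.09]),('sq',[.6385,-.07,.08])):
    p=(np.array(X)-M['T'][:3,3])@M['T'][:3,:3];print(n,f*p[:2]/p[2]+[M['cx'],M['cy']])
b=[cv2.resize(i[150:240,170:310],None,fx=5,fy=3.2*1.0) for i in (cv2.imread('pics/scene0.png'),im[...,::-1])]
cv2.imwrite('pics/s1.png',np.vstack(b))
E
```

```text
10.6 [0.64923521 0.02525853 0.11231373] [-0.1129957   0.11318707 -0.23774577]
rd [265.44797117 166.11950132]
sq [211.21513132 178.22495088]
```

View pics/s1.png

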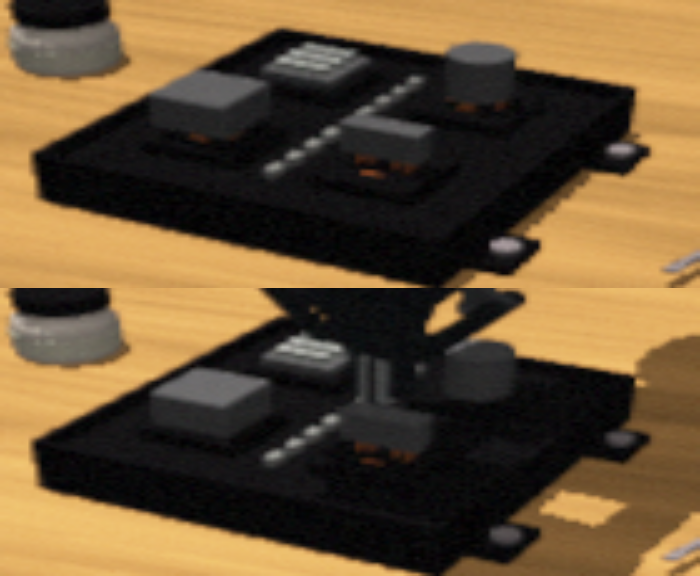

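Before and after views: the square cap (around (210,410)) and the round cap (around (480,370)) now sit flush on their sockets. The slim one still stands proud, with the fingertips above it.

Emit:
servo_tool:
  steps:
    - {"tx":0,"ty":0,"tz":-0.3,"yaw":0,"claw":0}
    - {"tx":0,"ty":0,"tz":-0.3,"yaw":0,"claw":0}
    - {"tx":0,"ty":0,"tz":-0.3,"yaw":0,"claw":0}
    - {"tx":0,"ty":0,"tz":-0.2,"yaw":0,"claw":0}
    - {"tx":0,"ty":0,"tz":-0.2,"yaw":0,"claw":0}
    - {"tx":0,"ty":0,"tz":-0.2,"yaw":0,"claw":0}
    - {"tx":0,"ty":0,"tz":-0.2,"yaw":0,"claw":0}
    - {"tx":0,"ty":0,"tz":-0.2,"yaw":0,"claw":0}
    - {"tx":0,"ty":0,"tz":-0.2,"yaw":0,"claw":0}
    - {"tx":0,"ty":0,"tz":0,"yaw":0,"claw":0}
    - {"tx":0,"ty":0,"tz":0,"yaw":0,"claw":0}

```text
time_s: 11.7
position: [0.6493, 0.0252, 0.0907]
tool_rot: [[-0.994, 0.111, -0.0], [0.111, 0.994, 0.0], [0.0, 0.0, -1.0]]
ft_force: [-1.0, 0.5, 1.0]
grip_width: -0.0001
gripper_force: 0.6
```

Emit:
servo_tool:
  steps:
    - {"tx":0,"ty":0,"tz":-0.15,"yaw":0,"claw":0}
    - {"tx":0,"ty":0,"tz":-0.1,"yaw":0,"claw":0}
    - {"tx":0,"ty":0,"tz":0,"yaw":0,"claw":0}
    - {"tx":0,"ty":0,"tz":0,"yaw":0,"claw":0}

```text
time_s: 12.1
position: [0.6494, 0.0252, 0.0891]
tool_rot: [[-0.994, 0.111, 0.001], [0.111, 0.994, -0.0], [-0.001, -0.0, -1.0]]
ft_force: [-3.0, -1.0, 7.7]
grip_width: -0.0003
gripper_force: 3.7
```

Emit:
servo_tool:
  steps:
    - {"tx":0,"ty":0,"tz":-0.15,"yaw":0,"claw":0}
    - {"tx":0,"ty":0,"tz":0,"yaw":0,"claw":0}
    - {"tx":0,"ty":0,"tz":0,"yaw":0,"claw":0}

```text
time_s: 12.4
position: [0.6494, 0.0252, 0.0882]
tool_rot: [[-0.994, 0.111, 0.001], [0.111, 0.994, -0.0], [-0.001, -0.0, -1.0]]
ft_force: [-4.1, -0.1, 10.0]
grip_width: -0.0003
gripper_force: 5.5
```

Emit:
servo_tool:
  steps:
    - {"tx":0,"ty":0,"tz":0.5,"yaw":0,"claw":0}
    - {"tx":0,"ty":0,"tz":1.5,"yaw":0,"claw":0}
    - {"tx":0,"ty":0,"tz":2.5,"yaw":0,"claw":0}
    - {"tx":0,"ty":0,"tz":2.5,"yaw":0,"claw":0}
    - {"tx":-1,"ty":0,"tz":2.5,"yaw":0,"claw":0}
    - {"tx":-2,"ty":0,"tz":2.5,"yaw":0,"claw":0}
    - {"tx":-3,"ty":0,"tz":2,"yaw":0,"claw":0}
    - {"tx":-3,"ty":0,"tz":1,"yaw":0,"claw":0}
    - {"tx":-3,"ty":0,"tz":0,"yaw":0,"claw":0}
    - {"tx":-3,"ty":0,"tz":0,"yaw":0,"claw":0}
    - {"tx":-3,"ty":0,"tz":0,"yaw":0,"claw":0}
    - {"tx":-2,"ty":0,"tz":0,"yaw":0,"claw":0}
    - {"tx":-1,"ty":0,"tz":0,"yaw":0,"claw":0}
    - {"tx":0,"ty":0,"tz":0,"yaw":0,"claw":0}
    - {"tx":0,"ty":0,"tz":0,"yaw":0,"claw":0}

```text
time_s: 13.9
position: [0.4401, 0.0251, 0.2369]
tool_rot: [[-0.994, 0.111, 0.001], [0.111, 0.994, -0.0], [-0.001, -0.0, -1.0]]
ft_force: [0.4, 0.2, 0.1]
grip_width: 0.0002
gripper_force: 0.0
```

```bash
python3 - <<'E'
from rig import env
from h import *
s=env.observe();print(s['time_s'],s['position'],s['ft_force'])
im,d=env.get_image('top');d0=np.load('pics/top0.npy');cv2.imwrite('pics/top2.png',im[...,::-1])
for n,(x,y) in(('sq',(305,178)),('sl',(262,173)),('rd',(257,216)),('jar',(378,241)),('sock',(371,165)),('fb',(299,222))):
    print(n,[np.median((dd[y-3:y+3,x-5:x+6])).round(4) for dd in (d0,d)])
im,d=env.get_image('scene');cv2.imwrite('pics/s2.png',cv2.resize(im[140:250,130:370,::-1],None,fx=3,fy=3))
E
```

```text
13.9 [0.44011351 0.02505507 0.23689693] [0.4316385  0.16304954 0.14037147]
sq [np.float32(0.9951), np.float32(1.0045)]
sl [np.float32(1.002), np.float32(1.0115)]
rd [np.float32(0.9769), np.float32(0.9851)]
jar [np.float32(0.9946), np.float32(0.9938)]
sock [np.float32(1.0378), np.float32(1.0378)]
fb [np.float32(1.0036), np.float32(1.0037)]
```

View pics/s2.png

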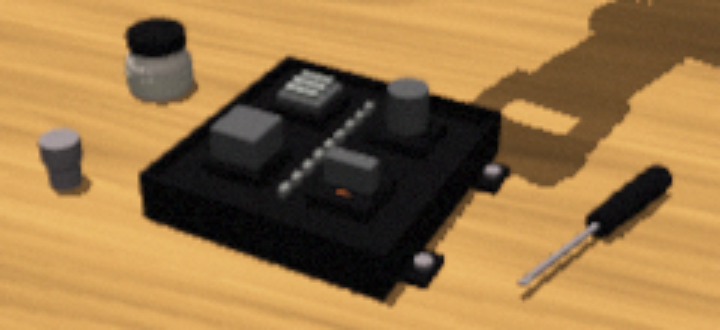

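All three caps sit flush: square at (245,140), round at (408,108), slim at (350,172). The jar, socket and screwdriver haven't moved, and the hand is clear.

```bash
python3 -c "
from rig import env
print(env.close_job())"
```

```text
the job is handed in; nothing more can be done
None
```

I pressed all three relays home in order (square, round, slim) with measured pushes of about 10–12 N; the other things on the bench look unmoved, the hand is clear, and the job is handed in, though no verdict was shown.

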